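# Clear the viewing plate, then show the slanted tube upright above it

### The job

Pick up the scraper block and wipe the four loose chips off the viewing plate onto the worktop with it, not with the fingers, then stand the scraper back on the worktop beside the plate and let go of it. Then draw the capped tube out of the slanted stand, turn it upright with its cap on top and hold it still, its lower end about 10 cm above the middle of the viewing plate; the program finishes while the gripper is still holding it there. Leave the two plugs in the stand and everything else where it is.

Things in the scene. Friction and masses are not known exactly. Their poses are not given: they have to be found in the camera images.
- viewing_plate: Low rectangular aluminium plate with a white inset panel, fixed to the worktop, 130 mm (its x) by 150 mm (its y), flat top 15 mm above the worktop. Origin: centre of its underside, on the worktop; z up.
- chip0: Loose black plastic chip lying on the plate at the start, 18 x 12 x 6 mm (x, y, z). Origin: centre of its underside.
- chip1: Loose black plastic chip lying on the plate at the start, 14 x 14 x 7 mm (x, y, z). Origin: centre of its underside.
- chip2: Loose black plastic chip lying on the plate at the start, 20 x 10 x 6 mm (x, y, z). Origin: centre of its underside.
- chip3: Loose black plastic chip lying on the plate at the start, 15 x 11 x 8 mm (x, y, z). Origin: centre of its underside.
- scraper: Scraper block, 0.22 kg, standing on its lip. 156 mm wide along its y, 83 mm high: rubber lip 24 mm thick (x), 0 to 12 mm high; alloy body 28 mm thick, 10 to 32 mm high, both full width; grey grip 26 mm thick (x), 85 mm along y, 30 to 83 mm high. Grip it across its x near the top; push along its x. Origin: centre of its underside; z up.
- slant_stand: Tube stand fixed to the worktop: white slanted block between steel cheeks on a base of 130 (x) x 170 (y) x 8 mm. Three holes in a row at y = -46, 0, 46 mm, 33 mm wide, 74 mm deep, slanted 0.50 rad from vertical, mouths leaning to its -x side (towards the robot). Middle of the block's upper face: x = -18, z = 94 mm. Origin: centre of the base's underside; z up.
- tube: The 50 ml screw-cap tube, in one of the three holes of the slanted stand, under 60 g, rigid, 122 mm long: body 30 mm in diameter, blue cap 35 mm in diameter over the last 18 mm. Origin: centre of its lower end, at the bottom of the hole; its z runs along the tube to the cap. It fits loosely (3 mm) and is drawn out along its own z: 74 mm of it are in the hole.
- plug0: White blanking plug, short, with a flat flange of 38 mm diameter, in another hole of the slanted stand; stays there. Origin: centre of its lower end, z along the plug; 84 mm long, 9 mm stand out.
- plug1: Second blanking plug, like plug0.
- label_roll: Bystander: roll of labels standing on its end, 85 x 85 x 62 mm. Origin: centre of its underside.
- sample_cup: Bystander: clear open cup, 60 mm across, 62 mm high. Origin: centre of its underside.
- calculator: Bystander: desk calculator on its prop, 107 x 118 x 69 mm, between the robot and the slanted stand. Origin: centre of its underside.
- wash_bottle: Bystander: milky squeeze bottle, 70 mm across, 222 mm high. Origin: centre of its underside.

How it is judged:
By the outcome, as a careful person would: the job done as asked, in the order asked, and still so for the second after the job is handed in, while the arm keeps its last pose, push and grip.
It also fails if it takes over 64 s, if anything falls off the work surface, if the arm or the gripper's body presses on something with over 40 N, if the wrist force passes 120 N, or if a joint passes its speed limit or range.

### The arm

A 6-joint arm with a two-finger parallel gripper is mounted at the origin on a cart in front of the work surface, level with it; the furniture and walls round the work are solid. World frame = base frame: x ahead of the robot, y to its left, z up, the work surface at z = 0. Lengths are in m, angles in rad, forces in N, time in s.
With the tool pointing down it reaches from about 0.4 to 0.825 m from the base axis. Payload 7 kg.
Tool frame: the origin (TCP) lies at the very end of the fingers, on their centre line; the grasp point (between the pads) lies arm.hold_point_z behind it (arm.hold_point_z is the distance from the TCP to the grasp point, in m); z points along the fingers, y is the line along which they close (so a half turn about z gives the same grasp; the last joint's range is limited). The gripper opens to 88 mm and grips with 3 to 60 N. Pads are 19 mm wide; open, the fingers measure 130 mm over their backs; the gripper's body (78 mm by 193 mm) begins 47 mm behind the grasp point.
Start: joints at [1.422, 0.359, 0.012, 0, -1.224, -0.288], TCP at [0.286, 0.612, 0.227] pointing down, gripper open.
Joint ranges: [-3.07, 3.07], [-1.43, 2.12], [-1.02, 1.25], [-3.03, 1.67], [-3.05, -0], [-3.03, 3.03]. Speed limits (rad/s): [2.39, 2.39, 3.01, 3.14, 3.14, 3.14].

### API

Orientations are given as [roll, pitch, yaw] about the fixed x, y, z axes, in that order (R = Rz(yaw) Ry(pitch) Rx(roll)).
In Python, from station import arm gives the robot as it stands.
- The arm moves only by the tool nudge_tcp, called after "Emit:" as a command line: name --pt "numbers of a row" for each row, then --argument value for the rest. Schema: {"type":"object","properties":{"deltas":{"type":"array","items":{"type":"array","items":{"type":"array","items":{"type":"number"},"minItems":5,"maxItems":5},"minItems":1,"maxItems":20},"minItems":1,"maxItems":1},"grip_force":{"type":"number"},"only":{"type":"string"},"quiet":{"type":"boolean"},"lines":{"type":"string"}},"required":["deltas"],"additionalProperties":false}. deltas is a list that holds a single list of rows (three levels of brackets), with 1 to 20 rows, each of 5 numbers: the finger opening in m, then dx, dy, dz in units of 5 mm, then a turn about the tool's z in units of 0.1 rad; each row is the pose to reach, as a shift and turn from the pose commanded when the call began, along the tool's axes at that moment; what a row does not reach only later rows make up. A row lasts 1/12 s, in which the tool goes at most 0.0417 m and 0.125 rad, less where a joint would pass 70% of its speed; a pose out of reach is approached as far as the arm can. The fingers move at their own pace and stop on an object; grip_force is the grip in N (left out, the last holds). Time passes only in rows, so rows that do not move let the fingers close. The tool returns the time, the measured TCP pose, the force, the opening and the grip force at its end. only (a regular expression) keeps the lines of the reply that match it, lines (a string "A,B") keeps lines A to B, and quiet returns only ok. Input that does not fit is refused with a message, and nothing moves.
- arm.get_state(): the state, without advancing time (a new reading comes with each control period).
- arm.grab_frame(name): name is "scene" or "top" or "wrist"; returns the picture (420x560x3 uint8, red, green, blue); there is no depth.
- arm.camera_params(name): a dict with "fx", "fy", "cx", "cy" (pixels), "D" ([k1, k2, p1, p2, k3] as OpenCV has them; the pictures are not rectified), "T" (4x4, takes a point from camera to world coordinates); the wrist camera has in their place "hand_eye" (4x4, takes a point from camera to tool coordinates, whose origin is the TCP and whose axes are the flange's). Camera axes: x right, y down, z forward; pixel columns grow to the right and rows downward; lengths in m; the calibration is good to about 2 mm. A picture is of the moment at which its call begins: read the wrist's pose just before it. camera_params takes no time and is no camera call.
- arm.job_done(): hands the job in; it is judged then, once.
The state is a dict: "t": time; "q": joint angles; "qd": joint speeds; "joint_efforts": joint torques, N m; "eef_pos": TCP position; "ee_rot": TCP orientation; "force": force on the tool from outside, world axes, zero at the start; "moment": the same for the moment, N m; "width": finger opening in m; "gripper_force": force on a finger pad.
Only numpy, scipy, OpenCV 4.12 (cv2) and the standard library are available. Lean on these libraries where they do the work, as an engineer would, in place of code of your own. Each camera call takes 0.05 s, during which the arm holds its last target. There are 200 camera calls.

## Working session

There is one attempt and no reset: what is moved stays moved. The work goes in short steps, Python scripts to look and compute and a tool call to move; the robot and the scene stay as the last step left them, time stands still between calls to the robot, and variables do not carry over. Pictures are saved under pics/ and viewed, at most 10 in all, crops included, and the job is handed in when it is done.

```bash
ls; mkdir -p pics; python3 - <<'E'
from station import arm
import cv2,numpy as np
s=arm.get_state();print(s['t'],s['eef_pos'],s['ee_rot'],s['width'],arm.hold_point_z)
for n in("scene","top","wrist"):
    p=arm.camera_params(n);print(n,{k:np.round(v,4).tolist() for k,v in p.items()})
    cv2.imwrite(f"pics/{n}0.png",arm.grab_frame(n)[:,:,::-1])
E
```

```text
pics
station.py
0.0 [0.28532995 0.6111779  0.22564654] [ 3.13997338e+00 -9.92515623e-05 -4.36930302e-01] 0.08770143168148643 0.0188
scene {'fx': 446.2943, 'fy': 446.2943, 'cx': 280.5676, 'cy': 213.7288, 'D': [-0.106, 0.0, 0.0, 0.0, 0.0], 'T': [[-0.889, -0.3418, 0.3047, 0.2041], [-0.4576, 0.6398, -0.6175, 0.5024], [0.0161, -0.6883, -0.7252, 0.792], [0.0, 0.0, 0.0, 1.0]]}
top {'fx': 453.7386, 'fy': 453.7386, 'cx': 280.236, 'cy': 210.9016, 'D': [-0.0076, 0.0, 0.0, 0.0, 0.0], 'T': [[-0.0187, -0.9968, 0.0776, 0.4434], [-0.9995, 0.0206, 0.0243, -0.1287], [-0.0258, -0.0771, -0.9967, 1.0624], [0.0, 0.0, 0.0, 1.0]]}
wrist {'fx': 368.7949, 'fy': 368.7949, 'cx': 283.0847, 'cy': 205.7993, 'D': [-0.0285, 0.0, 0.0, 0.0, 0.0], 'hand_eye': [[-0.0004, -0.9539, -0.3, 0.0816], [1.0, -0.0004, -0.0, -0.0004], [-0.0001, -0.3, 0.9539, -0.1582], [0.0, 0.0, 0.0, 1.0]]}
```
View pics/scene0.png

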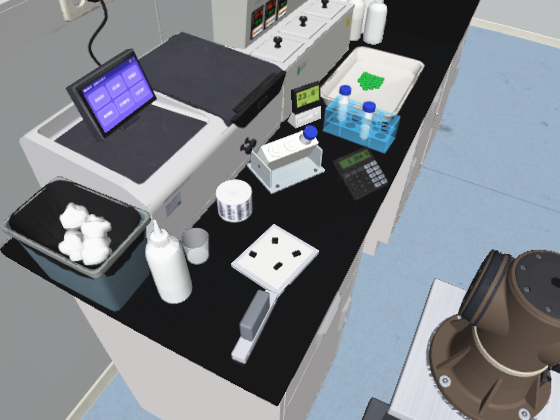

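View pics/top0.png

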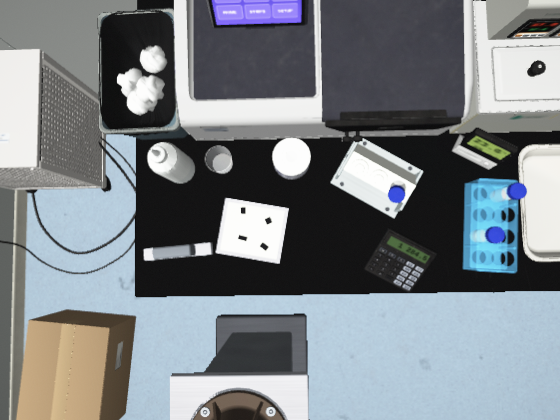

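The scene view shows the plate at (275,258) with four chips, the scraper at (253,325) and the stand at (287,160) with the tube's cap at (310,132). In the top view the plate is at (252,230), the scraper at (178,251), the cap at (397,193) and the calculator at (400,260). The tube is in the end hole nearest the calculator.

```bash
cat > h.py <<'E'
import cv2,numpy as np
from station import arm
from scipy.spatial.transform import Rotation as Ro
def cam(n,st=None):
    p=arm.camera_params(n);K=np.array([[p['fx'],0,p['cx']],[0,p['fy'],p['cy']],[0,0,1]])
    if n=='wrist':
        T=np.eye(4);T[:3,:3]=Ro.from_euler('xyz',st['ee_rot']).as_matrix();T[:3,3]=st['eef_pos'];T=T@np.array(p['hand_eye'])
    else: T=np.array(p['T'])
    return K,np.array(p['D'],float),T
def rays(c,px):
    K,D,T=c;u=cv2.undistortPoints(np.array(px,float).reshape(-1,1,2),K,D).reshape(-1,2)
    d=np.c_[u,np.ones(len(u))]@T[:3,:3].T;return T[:3,3],d/np.linalg.norm(d,axis=1)[:,None]
def plane(c,px,z):
    o,d=rays(c,px);return o+d*((z-o[2])/d[:,2])[:,None]
def tri(*obs):
    A=np.zeros((3,3));b=np.zeros(3);L=[]
    for c,p in obs:
        o,d=rays(c,[p]);P=np.eye(3)-np.outer(d[0],d[0]);A+=P;b+=P@o;L.append((P,o))
    x=np.linalg.solve(A,b);return x,max(np.linalg.norm(P@(x-o)) for P,o in L)
def proj(c,X):
    K,D,T=c;Ti=np.linalg.inv(T);r=cv2.Rodrigues(Ti[:3,:3])[0]
    return cv2.projectPoints(np.array(X,float).reshape(-1,1,3),r,Ti[:3,3],K,D)[0].reshape(-1,2)
def blobs(m,amin=15):
    n,l,s,c=cv2.connectedComponentsWithStats(m.astype(np.uint8));return [(i,s[i,4],c[i].round(1),l==i) for i in range(1,n) if s[i,4]>=amin]
E
cat > a.py <<'E'
from h import *
S=cv2.imread('pics/scene0.png');T=cv2.imread('pics/top0.png');cs,ct=cam('scene'),cam('top')
def quad(I,roi,lo):
    m=np.zeros(I.shape[:2],np.uint8);x0,y0,x1,y1=roi;m[y0:y1,x0:x1]=(I[y0:y1,x0:x1].min(2)>lo)
    b=max(blobs(m),key=lambda b:b[1])[3].astype(np.uint8)
    c=max(cv2.findContours(b,0,2)[0],key=cv2.contourArea);return c,b
for nm,I,c,roi in(('top',T,ct,(212,195,295,268)),('scene',S,cs,(228,220,322,290))):
    q,b=quad(I,roi,120); W=plane(c,q.reshape(-1,2),0.015)[:,:2].astype(np.float32)
    print(nm,'plate',[np.round(v,4) for v in cv2.minAreaRect(W)])
    x,y,w,h=cv2.boundingRect(q);hull=np.zeros(I.shape[:2],np.uint8);cv2.fillConvexPoly(hull,cv2.convexHull(q),1)
    ch=(cv2.erode(hull,np.ones((5,5)))>0)&(I.max(2)<90)
    for i,a,ce,_ in blobs(ch,8): print(' chip',a,ce,plane(c,[ce],0.02)[0].round(4))
def cap(I,roi):
    x0,y0,x1,y1=roi;h=I.astype(int);m=np.zeros(I.shape[:2],bool)
    m[y0:y1,x0:x1]=((h[...,0]-h[...,2]>70)&(h[...,0]>90))[y0:y1,x0:x1];return max(blobs(m),key=lambda b:b[1])[1:3]
a,b=cap(T,(380,175,415,210)),cap(S,(298,120,322,145));print(a,b,tri((ct,a[1]),(cs,b[1])))
A=cv2.resize(T[130:220,325:430],None,fx=4,fy=4,interpolation=2);B=cv2.resize(S[120:195,240:330],None,fx=4,fy=4,interpolation=2)
C=cv2.resize(T[235:265,138:218],None,fx=5,fy=5,interpolation=2);D=cv2.resize(S[280:365,225:295],None,fx=2.8,fy=2.8,interpolation=2)
O=np.zeros((600,800,3),np.uint8)
for im,x,y in((A,0,0),(B,430,0),(C,0,370),(D,430,350)): im=im[:600-y,:800-x];O[y:y+im.shape[0],x:x+im.shape[1]]=im
cv2.imwrite('pics/crop.png',O)
E
python3 a.py
```

```text
top plate [array([ 0.4818, -0.0362]), array([0.1507, 0.1313]), np.float64(79.3827)]
 chip 20 [242.5 210. ] [ 0.5285 -0.0162  0.02  ]
 chip 23 [268.1 220.4] [ 0.5032 -0.075   0.02  ]
 chip 22 [242.  237.5] [ 0.4651 -0.0142  0.02  ]
 chip 27 [263.9 246.1] [ 0.4444 -0.0643  0.02  ]
scene plate [array([ 0.4803, -0.0355]), array([0.1549, 0.133 ]), np.float64(79.5504)]
 chip 31 [274.6 240.3] [ 0.5025 -0.075   0.02  ]
 chip 28 [252.4 253.8] [ 0.5275 -0.0178  0.02  ]
 chip 36 [296.  253.2] [ 0.4435 -0.0643  0.02  ]
 chip 35 [277.5 265.6] [ 0.4639 -0.0151  0.02  ]
(np.int32(224), array([396. , 194.2])) (np.int32(168), array([309.9, 131.9])) (array([ 0.54555444, -0.34420381,  0.13131727]), np.float64(0.0001974277908182886))
```

View pics/crop.png

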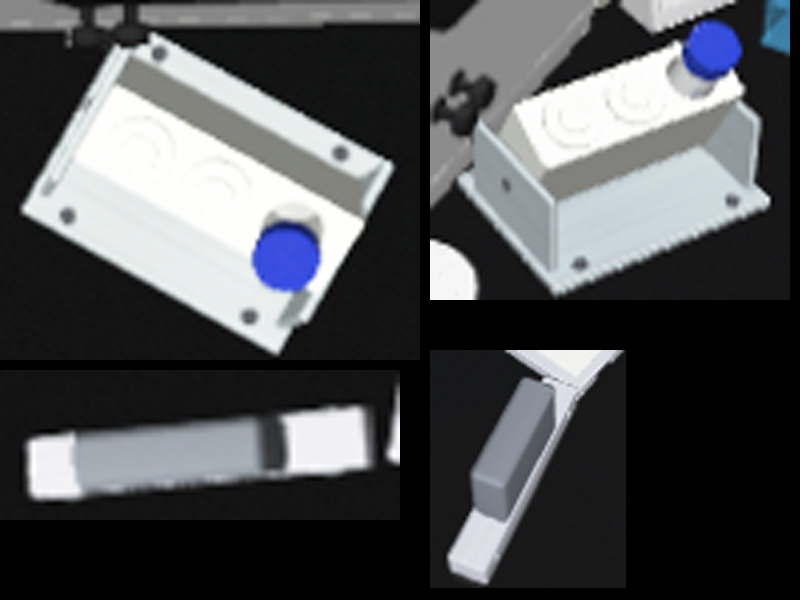

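Crop: the two plug flanges are at top-view (360,166) and (380,176), and the tube stands in the third hole, at the −y end. The scraper is intact, with its end about 10 mm from the plate. Next: scraper, stand and bystander estimates.

```bash
cat > b.py <<'E'
from h import *
S=cv2.imread('pics/scene0.png');T=cv2.imread('pics/top0.png');cs,ct=cam('scene'),cam('top')
m=np.zeros(T.shape[:2],bool);m[238:264,138:216]=(T[238:264,138:216].max(2)>75)
b=max(blobs(m),key=lambda b:b[1]);q=cv2.findContours(b[3].astype(np.uint8),0,2)[0][0].reshape(-1,2)
print('scraper',cv2.minAreaRect(plane(ct,q,0.032)[:,:2].astype(np.float32)))
# white ends only (body top z .032): end midpoints
L,R=plane(ct,[[143.6,254.4],[212.4,248.4]],0.030);print(L,R,(L+R)/2,np.arctan2(*(L-R)[1::-1]))
A=lambda u,v:(u/4+325,v/4+130)
B=lambda u,v:((u-430)/4+240,v/4+120)
print('cheek top',tri((ct,A(45,190)),(cs,B(552,207))))
print('plugs',tri((ct,A(142,143)),(cs,B(572,118))),tri((ct,A(222,184)),(cs,B(636,96))))
base=plane(ct,[A(22,210),A(278,354),A(393,165)],0.008);base2=plane(cs,[B(557,294),B(770,200)],0.008);print('base',base.round(4),base2.round(4))
print('roll top,cup,near edge',plane(ct,[[291,158]],.062)[0],plane(ct,[[218,160]],.062)[0],plane(ct,[[200,296]],0)[0], plane(ct,[[150,150]],0)[0])
E
python3 b.py
```

```text
scraper ((0.43667200207710266, 0.13245722651481628), (0.03009643219411373, 0.15943551063537598), 4.386878967285156)
[0.43057424 0.2106296  0.03      ] [0.44135403 0.05257029 0.03      ] [0.43596414 0.13159995 0.03      ] 1.6388917526239182
cheek top (array([ 0.59344482, -0.22875075,  0.06856028]), np.float64(0.0014957472918051763))
plugs (array([ 0.6103579 , -0.27972971,  0.09651914]), np.float64(0.0018690948850147086)) (array([ 0.58727026, -0.32236632,  0.09335135]), np.float64(0.0023494293454591813))
base [[ 0.5896 -0.2217  0.008 ]
 [ 0.5024 -0.3672  0.008 ]
 [ 0.6113 -0.438   0.008 ]] [[ 0.5855 -0.2174  0.008 ]
 [ 0.5023 -0.3652  0.008 ]]
roll top,cup,near edge [ 0.63918089 -0.13057391  0.062     ] [0.63854632 0.03295274 0.062     ] [0.33139717 0.0876448  0.        ] [0.67878835 0.20622502 0.        ]
```

The manual's scale: shifts go in units of 5 mm and turns go in units of 0.1 rad. Converting my numbers, 0.37 m is 74, 0.34 m is 68, 1.06 rad is 10.6.

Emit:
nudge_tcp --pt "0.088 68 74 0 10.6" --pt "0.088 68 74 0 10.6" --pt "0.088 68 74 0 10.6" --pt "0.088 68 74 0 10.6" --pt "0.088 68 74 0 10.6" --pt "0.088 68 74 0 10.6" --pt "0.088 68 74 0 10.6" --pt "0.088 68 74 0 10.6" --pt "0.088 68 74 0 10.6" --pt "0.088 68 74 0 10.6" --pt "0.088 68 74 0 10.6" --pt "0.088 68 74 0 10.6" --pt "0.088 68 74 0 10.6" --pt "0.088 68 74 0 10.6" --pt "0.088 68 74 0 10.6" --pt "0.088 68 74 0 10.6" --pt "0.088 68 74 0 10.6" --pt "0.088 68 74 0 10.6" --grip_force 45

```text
refused: deltas: the value is too long (schema: maxItems 1). Nothing was moved.
```

The call was refused and nothing moved: it wants a list holding one list of rows, three levels of brackets. Same move again in that form.

Emit:
nudge_tcp --deltas '[[[0.088, 68, 74, 0, 10.6], [0.088, 68, 74, 0, 10.6], [0.088, 68, 74, 0, 10.6], [0.088, 68, 74, 0, 10.6], [0.088, 68, 74, 0, 10.6], [0.088, 68, 74, 0, 10.6], [0.088, 68, 74, 0, 10.6], [0.088, 68, 74, 0, 10.6], [0.088, 68, 74, 0, 10.6], [0.088, 68, 74, 0, 10.6], [0.088, 68, 74, 0, 10.6], [0.088, 68, 74, 0, 10.6], [0.088, 68, 74, 0, 10.6], [0.088, 68, 74, 0, 10.6], [0.088, 68, 74, 0, 10.6], [0.088, 68, 74, 0, 10.6], [0.088, 68, 74, 0, 10.6], [0.088, 68, 74, 0, 10.6]]]' --grip_force 45

```text
t: 1.65
eef_pos: [0.4369, 0.1336, 0.2265]
ee_rot: [3.141, -0.0, -1.495]
force: [-0.1, 0.2, -0.6]
width: 0.0875
gripper_force: 0.0
```

```bash
python3 - <<'E'
from h import *
s=arm.get_state();print(s['t'],s['q'],s['eef_pos'],s['ee_rot']);I=arm.grab_frame('wrist')[:,:,::-1].copy();c=cam('wrist',s);cv2.imwrite('pics/w1.png',I)
import pickle;pickle.dump(c,open('w1.pkl','wb'))
E
```

```text
1.65 [ 7.29983023e-01 -9.12643402e-03 -4.45332224e-01 -2.72922171e-05
 -1.13479947e+00 -6.54003204e-01] [0.43686397 0.13357092 0.22645655] [ 3.14141178e+00 -1.07476481e-04 -1.49482803e+00]
```

View pics/w1.png

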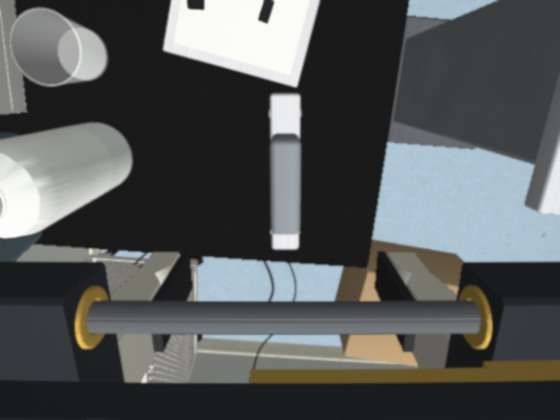

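Wrist view: scraper vertical in the picture at (285,95)–(285,248), its grip spanning columns 271–300 and rows 140–235, with plate and chips above it.

```bash
cat > d.py <<'E'
from h import *
import pickle
I=cv2.imread('pics/w1.png');c=pickle.load(open('w1.pkl','rb'));ct=cam('top')
g=I.astype(int).max(2)
m=np.zeros(g.shape,bool);m[90:252,262:310]=g[90:252,262:310]>70
b=max(blobs(m),key=lambda b:b[1])[3]
for r in(105,115,150,185,225,244): xs=np.where(b[r])[0];print(r,xs.min(),xs.max(),g[r,(xs.min()+xs.max())//2],end=';')
print(g[125:150,285],g[228:250,285])
print('tri',tri((c,(285.5,187.5)),(ct,(171.5,251.6))))
e=[]
for r in(150,185,225):
    xs=np.where(b[r])[0];P=plane(c,[[xs.min()-.5,r],[xs.max()+.5,r]],.083);print(P.round(4));e.append(P.mean(0))
print('yaw',np.arctan2(*(e[0]-e[-1])[[0,1]]))
P=plane(c,[[285,140],[285,235]],.083);print('grip ends',P)
E
python3 d.py
```

```text
105 269 300 237;115 268 301 237;150 270 300 168;185 270 300 168;225 271 300 170;244 271 299 240;[238 238 238 238 238 237 233 214 162 107  79  75  77  79  87  99 112 125
 139 151 162 167 169 169 169] [170 170 170 171 171 181 208 229 238 240 240 240 240 240 240 240 240 240
 240 234 208 145]
tri (array([0.4368509 , 0.11401459, 0.14967739]), np.float64(0.0004997466417168491))
[[0.4508 0.1002 0.083 ]
 [0.4254 0.0983 0.083 ]]
[[0.4488 0.1297 0.083 ]
 [0.4228 0.1277 0.083 ]]
[[0.4457 0.1654 0.083 ]
 [0.4196 0.1635 0.083 ]]
yaw 3.0577799723312724
grip ends [[0.43871934 0.09110398 0.083     ]
 [0.43232525 0.17381587 0.083     ]]
```

Emit:
nudge_tcp --deltas '[[[0.088, 0.2, 0.3, 8, 0], [0.088, 0.2, 0.3, 16, 0], [0.088, 0.2, 0.3, 16, 0], [0.088, 0.2, 0.3, 16, 0]]]'

```text
t: 2.03
eef_pos: [0.4347, 0.131, 0.1459]
ee_rot: [3.138, -0.003, -1.496]
force: [-0.2, 0.4, 0.8]
width: 0.0878
gripper_force: 0.0
```

```bash
python3 - <<'E'
from h import *
import pickle
s=arm.get_state();I=arm.grab_frame('wrist')[:,:,::-1].copy();c2=cam('wrist',s);cv2.imwrite('pics/w2.png',I)
c=pickle.load(open('w1.pkl','rb'));ct=cam('top')
g=I.astype(int).max(2);m=g>70
for r in range(100,300,25): print(r,[ (b[2].tolist(),b[1]) for b in blobs(m[r:r+1,230:340],8)],g[r,285])
print(g[100:300:4,285])
# predicted grip-top corners if z=.083 and top-view sanity
X=[[.4387,.0911,.083],[.4323,.1738,.083]]
print('top px',proj(ct,X),'w2 px',proj(c2,X))
E
```

```text
100 [([51.0, 0.0], np.int32(39))] 174
125 [([51.0, 0.0], np.int32(43))] 238
150 [([51.5, 0.0], np.int32(40))] 124
175 [([51.5, 0.0], np.int32(42))] 170
200 [([51.5, 0.0], np.int32(40))] 171
225 [([51.5, 0.0], np.int32(40))] 172
250 [([52.0, 0.0], np.int32(39))] 173
275 [([51.5, 0.0], np.int32(38))] 174
[174 237 238 238 238 238 238 238 238 238 238 238 225  76  76  86 122 161
 170 171 171 170 170 171 171 171 170 171 170 171 172 171 172 172 172 172
 172 173 173 173 173 174 174 174 173 174 233 238 145  27]
top px [[190.39534807 250.08737669]
 [152.47598156 253.74605159]] w2 px [[281.55131051 161.44565983]
 [281.99610834 283.51604963]]
```

The predicted grip ends match both views to within a pixel, so the 83 mm height holds. Descend and grip.

Emit:
nudge_tcp --deltas '[[[0.088, 0, 0, 7, 0], [0.088, 0, 0, 14, 0], [0.088, 0, 0, 18.8, 0], [0.088, 0, 0, 18.8, 0], [0.02, 0, 0, 18.8, 0], [0.02, 0, 0, 18.8, 0], [0.02, 0, 0, 18.8, 0], [0.02, 0, 0, 18.8, 0], [0.02, 0, 0, 18.8, 0], [0.02, 0, 0, 18.8, 0], [0.02, 0, 0, 18.8, 0]]]' --grip_force 45

```text
t: 3.0
eef_pos: [0.4359, 0.1315, 0.053]
ee_rot: [-3.141, 0.0, -1.497]
force: [-0.2, -0.4, -0.3]
width: 0.0468
gripper_force: 0.0
```

Emit:
nudge_tcp --deltas '[[[0.02, 0, 0, 0, 0], [0.02, 0, 0, 0, 0], [0.02, 0, 0, 0, 0], [0.02, 0, 0, 0, 0], [0.02, 0, 0, 0, 0], [0.02, 0, 0, 0, 0], [0.02, 0, 0, 0, 0], [0.02, 0, 0, 0, 0]]]' --grip_force 45

```text
t: 3.67
eef_pos: [0.4356, 0.1313, 0.0525]
ee_rot: [3.141, -0.0, -1.497]
force: [0.5, -0.1, -0.0]
width: 0.0254
gripper_force: 45.0
```

Emit:
nudge_tcp --deltas '[[[0.02, 0, 0, -6, 0], [0.02, 0, 0, -12, 0], [0.02, 0, 0, -12, 0], [0.02, 0, 0, -12, 0]]]'

```text
t: 4.0
eef_pos: [0.4363, 0.132, 0.1136]
ee_rot: [-3.139, 0.002, -1.497]
force: [0.1, 0.4, -3.9]
width: 0.0261
gripper_force: 45.0
```

In the tool's units: 0.1565 m is 31.3, 0.07 m is 14, 0.26 rad is 2.6.

Emit:
nudge_tcp --deltas '[[[0.02, 7, 1.2, 0, 1], [0.02, 14, 2.4, 0, 2], [0.02, 21, 3.6, 0, 2.6], [0.02, 28, 5.1, 0, 2.6], [0.02, 31.3, 5.1, 0, 2.6], [0.02, 31.3, 5.1, 0, 2.6], [0.02, 31.3, 5.1, 4, 2.6], [0.02, 31.3, 5.1, 7, 2.6], [0.02, 31.3, 5.1, 8.6, 2.6], [0.02, 31.3, 5.1, 8.6, 2.6], [0.02, 31.3, 5.1, 8.6, 2.6], [0.02, 31.3, 5.1, 8.6, 2.6], [0.02, 31.3, 5.1, 8.6, 2.6]]]'

```text
t: 5.08
eef_pos: [0.4218, -0.0263, 0.0695]
ee_rot: [3.141, -0.0, -1.756]
force: [0.7, -0.2, -2.8]
width: 0.0259
gripper_force: 45.0
```

```bash
python3 - <<'E'
from h import *
I=arm.grab_frame('top')[:,:,::-1];J=arm.grab_frame('scene')[:,:,::-1]
cv2.imwrite('pics/p1.png',np.hstack([cv2.resize(I[170:290,190:310],(400,400),interpolation=2),cv2.resize(J[200:320,215:335],(400,400),interpolation=2)]))
E
```

```text
(no output)
```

View pics/p1.png

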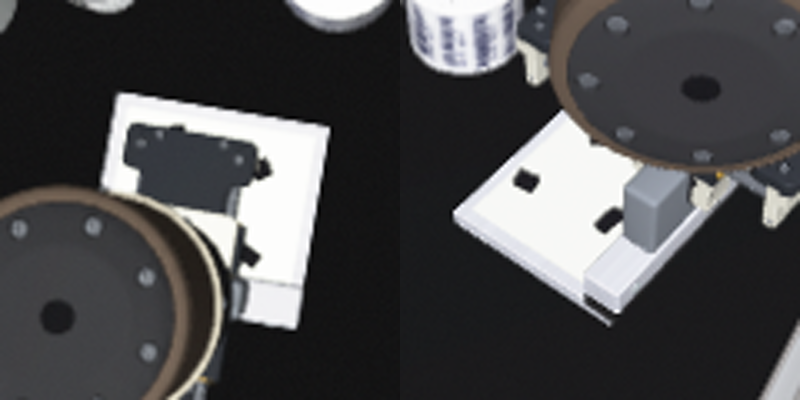

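The scraper spans the plate's near edge at the right yaw, and all four chips are ahead of it (+x side). Touch down gently.

Emit:
nudge_tcp --deltas '[[[0.02, 0, 0, 0.2, 0], [0.02, 0, 0, 0.4, 0], [0.02, 0, 0, 0.4, 0], [0.02, 0, 0, 0.4, 0]]]'

```text
t: 5.52
eef_pos: [0.4218, -0.0266, 0.0675]
ee_rot: [3.142, -0.0, -1.757]
force: [-0.1, -0.5, -3.5]
width: 0.0258
gripper_force: 45.0
```

Emit:
nudge_tcp --deltas '[[[0.02, 0, 0, 0.14, 0], [0.02, 0, 0, 0.14, 0], [0.02, 0, 0, 0.14, 0]]]'

```text
t: 5.77
eef_pos: [0.4219, -0.0265, 0.067]
ee_rot: [-3.141, 0.0, -1.757]
force: [-0.4, -0.2, -0.9]
width: 0.0256
gripper_force: 45.0
```

Emit:
nudge_tcp --deltas '[[[0.02, 0, -0.8, 0, 0], [0.02, 0, -2.4, 0, 0], [0.02, 0, -4, 0, 0], [0.02, 0, -5.6, 0, 0], [0.02, 0, -7.2, 0, 0], [0.02, 0, -8.8, 0, 0], [0.02, 0, -10.4, 0, 0], [0.02, 0, -12, 0, 0], [0.02, 0, -13.6, 0, 0], [0.02, 0, -15.2, 0, 0], [0.02, 0, -16.8, 0, 0], [0.02, 0, -18.4, 0, 0], [0.02, 0, -20, 0, 0]]]'

```text
t: 6.85
eef_pos: [0.5203, -0.0457, 0.0669]
ee_rot: [3.14, -0.001, -1.757]
force: [-6.4, 1.1, 8.3]
width: 0.0259
gripper_force: 45.0
```

Emit:
nudge_tcp --deltas '[[[0.02, 0, -1, 0, 0], [0.02, 0, -2, 0, 0], [0.02, 0, -3, 0, 0], [0.02, 0, -4, 0, 0], [0.02, 0, -5, 0, 0], [0.02, 0, -6, 0, 0], [0.02, 0, -7, 0, 0], [0.02, 0, -8, 0, 0], [0.02, 0, -9, 0, 0], [0.02, 0, -9, 0, 0], [0.02, 0, -9, 0, 0]]]'

```text
t: 7.77
eef_pos: [0.5646, -0.0535, 0.0663]
ee_rot: [3.141, -0.0, -1.757]
force: [-0.6, -0.5, -3.1]
width: 0.0256
gripper_force: 45.0
```

```bash
python3 - <<'E'
from h import *
I=arm.grab_frame('top')[:,:,::-1];J=arm.grab_frame('scene')[:,:,::-1]
cv2.imwrite('pics/p2.png',np.hstack([cv2.resize(I[150:270,190:310],(400,400),interpolation=2),cv2.resize(J[180:300,215:335],(400,400),interpolation=2)]))
E
```

```text
(no output)
```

View pics/p2.png

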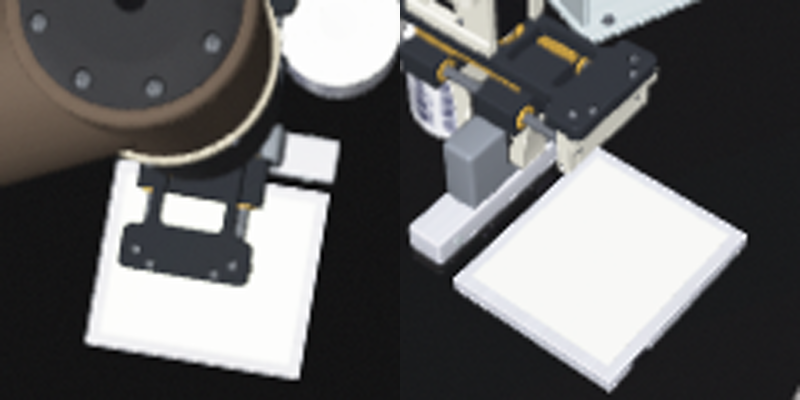

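The scraper is beyond the plate's far edge and the visible part of the plate is bare; no chips are in sight yet. Lift and carry it back to its old place beside the plate.

In the tool's units: 0.1606 m is 32.12, -0.158 m is -31.6, -0.26 rad is -2.6.

Emit:
nudge_tcp --deltas '[[[0.02, 0, 0, -6, 0], [0.02, 0, 0, -13, 0], [0.02, -4, 4, -13, 0], [0.02, -10, 10, -13, -1], [0.02, -15, 15.4, -13, -2], [0.02, -20, 20.8, -13, -2.6], [0.02, -26, 26.4, -13, -2.6], [0.02, -31.6, 32.12, -13, -2.6], [0.02, -31.6, 32.12, -13, -2.6], [0.02, -31.6, 32.12, -13, -2.6], [0.02, -31.6, 32.12, -13, -2.6]]]'

```text
t: 8.78
eef_pos: [0.4355, 0.132, 0.1321]
ee_rot: [-3.141, 0.0, -1.495]
force: [0.4, 0.3, -2.6]
width: 0.0256
gripper_force: 45.0
```

```bash
python3 - <<'E'
from h import *
for n in('top','scene'): cv2.imwrite(f'pics/{n}3.png',arm.grab_frame(n)[:,:,::-1])
I=cv2.imread('pics/top3.png');J=cv2.imread('pics/scene3.png')
cv2.imwrite('pics/p3.png',np.hstack([cv2.resize(np.clip(I[140:280,160:300].astype(int)*3,0,255).astype(np.uint8),(400,400),interpolation=2),cv2.resize(np.clip(J[180:300,205:325].astype(int)*3,0,255).astype(np.uint8),(400,400),interpolation=2)]))
E
```

```text
(no output)
```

View pics/p3.png

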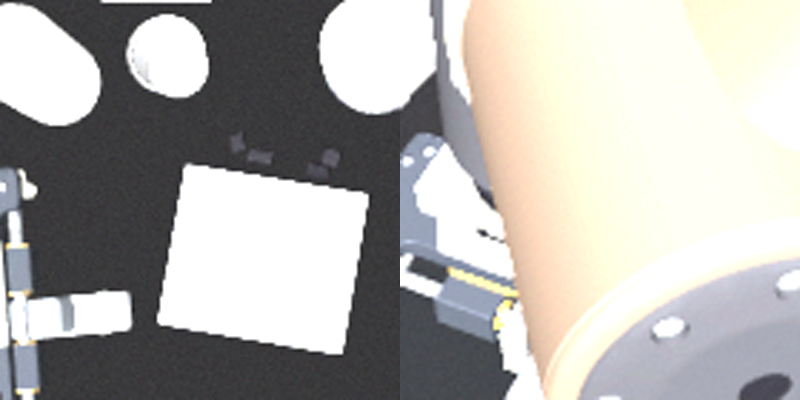

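All four chips lie flat on the worktop beyond the plate's far edge (crop (235,142), (260,157), (318,170), (330,157)), and the plate is bare. Set the scraper down.

In the tool's units: 0.077 m is 15.4, 0.065 m is 13.

Emit:
nudge_tcp --deltas '[[[0.02, 0, 0, 7, 0], [0.02, 0, 0, 13, 0], [0.02, 0, 0, 15.4, 0], [0.02, 0, 0, 15.4, 0], [0.02, 0, 0, 15.4, 0], [0.02, 0, 0, 15.4, 0]]]'

```text
t: 9.38
eef_pos: [0.4364, 0.1309, 0.055]
ee_rot: [-3.142, -0.0, -1.499]
force: [-0.9, 0.3, -2.9]
width: 0.0256
gripper_force: 45.0
```

Emit:
nudge_tcp --deltas '[[[0.02, 0, 0, 0.2, 0], [0.02, 0, 0, 0.36, 0], [0.02, 0, 0, 0.36, 0], [0.02, 0, 0, 0.36, 0]]]'

```text
t: 9.72
eef_pos: [0.4359, 0.1317, 0.0534]
ee_rot: [-3.141, 0.0, -1.497]
force: [-0.3, 0.0, -2.6]
width: 0.0255
gripper_force: 45.0
```

In the tool's units: 0.0012 m is 0.24, 0.0006 m is 0.12.

Emit:
nudge_tcp --deltas '[[[0.02, 0, 0, 0.12, 0], [0.02, 0, 0, 0.12, 0], [0.02, 0, 0, 0.24, 0], [0.02, 0, 0, 0.24, 0], [0.02, 0, 0, 0.24, 0]]]'

```text
t: 10.13
eef_pos: [0.4357, 0.1316, 0.0518]
ee_rot: [3.142, -0.0, -1.497]
force: [-0.1, 0.2, -2.3]
width: 0.0256
gripper_force: 45.0
```

In the tool's units: 0.0008 m is 0.16, 0.0005 m is 0.1.

Emit:
nudge_tcp --deltas '[[[0.02, 0, 0, 0.1, 0], [0.02, 0, 0, 0.1, 0], [0.02, 0, 0, 0.16, 0], [0.02, 0, 0, 0.16, 0]]]'

```text
t: 10.47
eef_pos: [0.4357, 0.1316, 0.0511]
ee_rot: [-3.142, -0.0, -1.497]
force: [-0.4, 0.2, -2.4]
width: 0.0258
gripper_force: 45.0
```

Emit:
nudge_tcp --deltas '[[[0.02, 0, 0, 0.06, 0], [0.02, 0, 0, 0.12, 0], [0.02, 0, 0, 0.12, 0], [0.02, 0, 0, 0.12, 0]]]'

```text
t: 10.8
eef_pos: [0.4358, 0.1318, 0.0509]
ee_rot: [-3.141, 0.0, -1.497]
force: [-3.9, 0.8, 4.9]
width: 0.026
gripper_force: 45.0
```

In the tool's units: -0.18 m is -36, -0.15 m is -30.

Emit:
nudge_tcp --deltas '[[[0.088, 0, 0, 0, 0], [0.088, 0, 0, 0, 0], [0.088, 0, 0, 0, 0], [0.088, 0, 0, 0, 0], [0.088, 0, 0, 0, 0], [0.088, 0, 0, 0, 0], [0.088, 0, 0, 0, 0], [0.088, 0, 0, 0, 0], [0.088, 0, 0, -6, 0], [0.088, 0, 0, -14, 0], [0.088, 0, 0, -22, 0], [0.088, 0, 0, -30, 0], [0.088, 0, 0, -36, 0], [0.088, 0, 0, -36, 0]]]'

```text
t: 11.97
eef_pos: [0.4386, 0.1331, 0.2373]
ee_rot: [-3.132, 0.005, -1.496]
force: [1.1, 0.2, 0.4]
width: 0.0877
gripper_force: 0.0
```

Emit:
nudge_tcp --deltas '[[[0.088, 7, -1, 0, -1], [0.088, 14, -2, 0, -2], [0.088, 22, -3.2, 0, -3], [0.088, 30, -4.4, 0, -4], [0.088, 38, -5.6, 0, -5], [0.088, 46, -6.8, 0, -6], [0.088, 54, -8, 0, -7], [0.088, 62, -9.2, 0, -8], [0.088, 70, -10.4, 0, -9], [0.088, 78, -11.6, 0, -9.57], [0.088, 84, -12.8, 0, -9.57], [0.088, 92, -14, 0, -9.57], [0.088, 97.8, -14.6, 0, -9.57], [0.088, 97.8, -14.6, 0, -9.57], [0.088, 97.8, -14.6, 0, -9.57], [0.088, 97.8, -14.6, 0, -9.57], [0.088, 97.8, -14.6, 0, -9.57], [0.088, 97.8, -14.6, 0, -9.57]]]'

```text
t: 13.47
eef_pos: [0.5448, -0.3495, 0.2309]
ee_rot: [-3.141, -0.001, -0.538]
force: [-0.2, 0.4, 0.1]
width: 0.0877
gripper_force: 0.0
```

```bash
python3 - <<'E'
from h import *
import pickle
s=arm.get_state();print(s['t'],s['q'],s['eef_pos'],s['ee_rot']);I=arm.grab_frame('wrist')[:,:,::-1].copy();c=cam('wrist',s);pickle.dump(c,open('w4.pkl','wb'))
cv2.imwrite('pics/w4.png',I)
J=arm.grab_frame('scene')[:,:,::-1];cv2.imwrite('pics/scene4.png',J)
K=np.vstack([I,cv2.resize(J[170:400,100:320],None,fx=.78,fy=.78)[:180,:]]) if 0 else I
cv2.imwrite('pics/w4v.png',np.hstack([I,np.vstack([J[200:400,180:400],np.zeros((220,220,3),np.uint8)])]))
E
```

```text
13.4667 [-2.69700972e-01  3.10574927e-01 -4.78254766e-02 -1.15752704e-04
 -1.21177318e+00  1.30217514e+00] [ 0.54478145 -0.34954832  0.23093646] [-3.14132287e+00 -5.71642630e-04 -5.38362871e-01]
```

View pics/w4v.png

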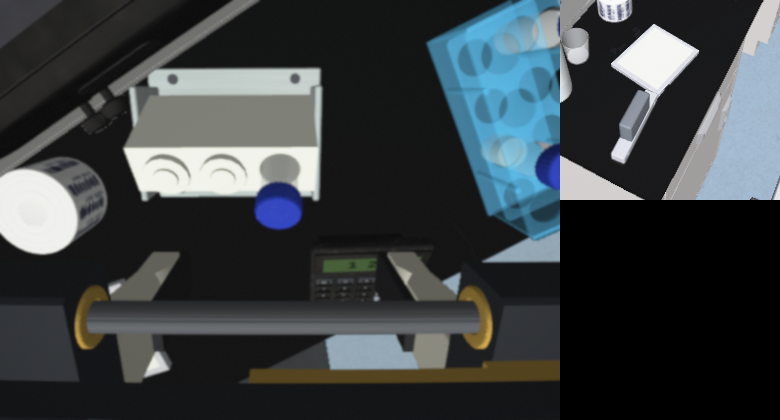

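The scraper stands free next to the bare plate. In the wrist view the blue cap is at (278,206) with the stand's row horizontal, and the plugs are at (167,172) and (222,172).

```bash
python3 - <<'E'
from h import *
import pickle
I=cv2.imread('pics/w4.png').astype(int);c=pickle.load(open('w4.pkl','rb'));ct=cam('top');cs=cam('scene')
m=np.zeros(I.shape[:2],bool);m[160:245,235:320]=((I[...,0]-I[...,2]>60)&(I[...,0]>80))[160:245,235:320]
b=max(blobs(m),key=lambda b:b[1]);ys,xs=np.where(b[3]);print(b[1],b[2],xs.min(),xs.max(),ys.min(),ys.max())
print('tri3',tri((c,b[2]),(ct,(396,194.2)),(cs,(309.9,131.9))),'tri w+top',tri((c,b[2]),(ct,(396,194.2))))
yaw=-.538;X=np.array([np.cos(yaw),np.sin(yaw),0]);Y=np.array([-X[1],X[0],0])
# lateral extents at cap-centre height and width check
for z in(.124,.13,.136):
    P=plane(c,[[xs.min()-.5,205],[xs.max()+.5,205]],z);print(z,np.linalg.norm(P[1]-P[0]),P.mean(0))
# predicted from stand geometry: ends of cap axis
g=np.array([.5614,-.3601,.094]);a=-np.sin(.5)*X+np.array([0,0,np.cos(.5)])
for s in(30,39,48): p=g+a*s/1000;print(s,p.round(4),proj(c,[p])[0],proj(ct,[p])[0],proj(cs,[p])[0])
rim=lambda s:[g+a*s+.0175*(np.cos(t)*Y+np.sin(t)*np.cross(a,Y)) for t in np.linspace(0,6.28,60)]
for n,cc in(('w',c),('top',ct),('scene',cs)):
    q=proj(cc,rim(.03)+rim(.048));h=cv2.convexHull(q.astype(np.float32));M=cv2.moments(h);print(n,'pred silhouette centroid',M['m10']/M['m00'],M['m01']/M['m00'],q.min(0),q.max(0))
E
```

```text
1776 [278.1 206.6] 254 301 184 229
tri3 (array([ 0.54607205, -0.3452997 ,  0.12988927]), np.float64(0.0008571466426749788)) tri w+top (array([ 0.54576842, -0.34526748,  0.12723009]), np.float64(6.76551975847581e-05))
0.124 0.036156040069393 [ 0.54617937 -0.3450121   0.124     ]
0.13 0.03533800631554472 [ 0.54773411 -0.34605314  0.13      ]
0.136 0.03451997256169644 [ 0.54928886 -0.34709418  0.136     ]
30 [ 0.549  -0.3527  0.1203] [284.33258669 195.46244524] [398.81399024 192.95410311] [309.85246281 133.30467142]
39 [ 0.5453 -0.3505  0.1282] [284.36402052 203.97911167] [398.70501005 194.31867852] [311.02656396 131.62369277]
48 [ 0.5416 -0.3483  0.1361] [284.39688418 212.89450294] [398.59410358 195.70716594] [312.21755808 129.91871206]
w pred silhouette centroid 284.3654312833101 203.64032808215524 [260.21105821 178.19871518] [308.6086132 228.5892985]
top pred silhouette centroid 398.74274816188637 194.36563001797137 [389.78851733 184.89545411] [407.55201491 203.79137759]
scene pred silhouette centroid 311.0342725595837 131.6060090637167 [303.25420664 123.66869544] [318.84202067 139.53979064]
```

The manual's scale: shifts go in units of 5 mm and turns go in units of 0.1 rad. Converting my numbers, 0.121 m is 24.2, 0.1 m is 20.

Emit:
nudge_tcp --deltas '[[[0.088, -0.2, -0.84, 7, 0], [0.088, -0.2, -0.84, 14, 0], [0.088, -0.2, -0.84, 20, 0], [0.088, -0.2, -0.84, 24.2, 0], [0.088, -0.2, -0.84, 24.2, 0], [0.02, -0.2, -0.84, 24.2, 0], [0.02, -0.2, -0.84, 24.2, 0], [0.02, -0.2, -0.84, 24.2, 0], [0.02, -0.2, -0.84, 24.2, 0], [0.02, -0.2, -0.84, 24.2, 0], [0.02, -0.2, -0.84, 24.2, 0], [0.02, -0.2, -0.84, 24.2, 0], [0.02, -0.2, -0.84, 24.2, 0], [0.02, -0.2, -0.84, 24.2, 0], [0.02, -0.2, -0.84, 24.2, 0], [0.02, -0.2, -0.84, 24.2, 0]]]' --grip_force 20

```text
t: 14.9
eef_pos: [0.5459, -0.3466, 0.1095]
ee_rot: [3.142, 0.0, -0.54]
force: [-0.5, 0.7, 0.7]
width: 0.0341
gripper_force: 20.0
```

In the tool's units: -0.0263 m is -5.26, -0.0176 m is -3.52.

Emit:
nudge_tcp --deltas '[[[0.02, -0.48, 0, -0.88, 0], [0.02, -0.96, 0, -1.76, 0], [0.02, -1.92, 0, -3.52, 0], [0.02, -2.88, 0, -5.26, 0]]]'

```text
t: 15.23
eef_pos: [0.5331, -0.3389, 0.1365]
ee_rot: [3.141, 0.0, -0.54]
force: [0.5, 0.3, 0.2]
width: 0.0342
gripper_force: 20.0
```

Emit:
nudge_tcp --deltas '[[[0.02, -0.96, 0, -1.76, 0], [0.02, -1.92, 0, -3.52, 0], [0.02, -2.88, 0, -5.26, 0], [0.02, -3.84, 0, -7.02, 0], [0.02, -4.8, 0, -8.78, 0], [0.02, -5.76, 0, -10.52, 0], [0.02, -5.76, 0, -10.52, 0]]]'

```text
t: 15.82
eef_pos: [0.5091, -0.3243, 0.1909]
ee_rot: [-3.141, -0.003, -0.539]
force: [0.1, 0.3, 0.2]
width: 0.0343
gripper_force: 20.0
```

```bash
python3 - <<'E'
from h import *
s=arm.get_state();I=arm.grab_frame('wrist')[:,:,::-1];J=arm.grab_frame('scene')[:,:,::-1]
cv2.imwrite('pics/w5v.png',np.hstack([cv2.resize(I[100:340,120:440],None,fx=1.25,fy=1.25),cv2.resize(J[90:190,230:360],(390,300),interpolation=2)]))
E
```

```text
(no output)
```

View pics/w5v.png

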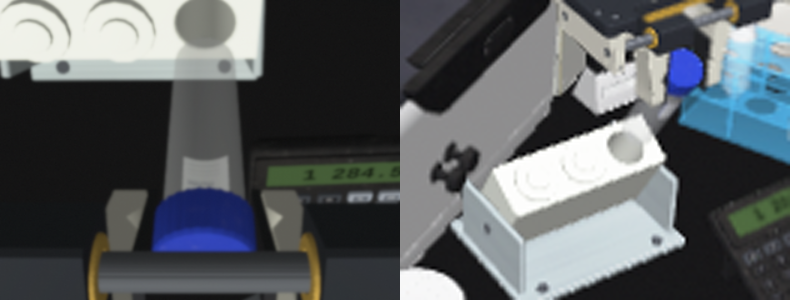

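The tube is fully out, still slanted in the pads, and both plugs remain in the stand. Carry it over to the free worktop between plate and stand, to pivot it upright against the surface.

Emit:
nudge_tcp --deltas '[[[0.02, -2, 0, -4, 0], [0.02, -5, 0, -8, 0], [0.02, -11, -4, -8, 0], [0.02, -16, -8, -8, 0], [0.02, -22, -13, -8, 0], [0.02, -27.6, -17.28, -8, 0], [0.02, -27.6, -17.28, -4, 0], [0.02, -27.6, -17.28, 3, 0], [0.02, -27.6, -17.28, 10, 0], [0.02, -27.6, -17.28, 16, 0], [0.02, -27.6, -17.28, 19.4, 0], [0.02, -27.6, -17.28, 19.4, 0], [0.02, -27.6, -17.28, 19.4, 0]]]'

```text
t: 17.0
eef_pos: [0.4344, -0.1794, 0.0906]
ee_rot: [3.14, 0.002, -0.54]
force: [1.0, -0.8, 0.7]
width: 0.0346
gripper_force: 20.0
```

```bash
python3 - <<'E'
from h import *
s=arm.get_state();I=arm.grab_frame('top')[:,:,::-1];J=arm.grab_frame('scene')[:,:,::-1]
cv2.imwrite('pics/p6.png',np.hstack([cv2.resize(I[150:300,240:390],(400,400),interpolation=2),cv2.resize(J[170:290,260:380],(400,400),interpolation=2)]))
E
```

```text
(no output)
```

View pics/p6.png

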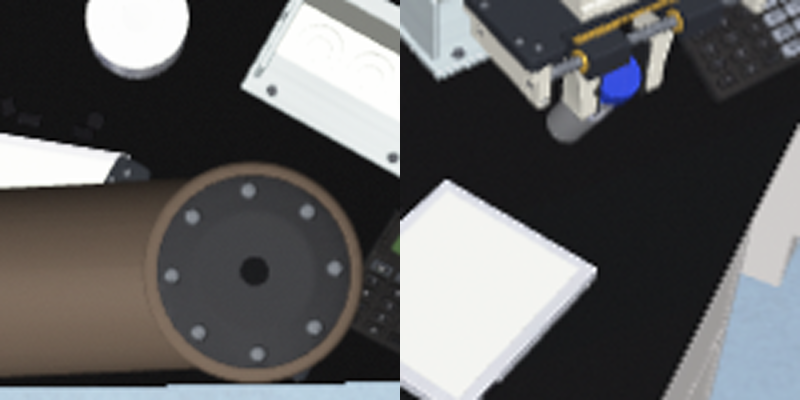

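That shows the tube slanted, its lower end just over clear worktop between plate and stand. From here I use numbers only.

In the tool's units: 0.0025 m is 0.5, 0.001 m is 0.2.

Emit:
nudge_tcp --deltas '[[[0.02, 0, 0, 0.2, 0], [0.02, 0, 0, 0.5, 0], [0.02, 0, 0, 0.5, 0], [0.02, 0, 0, 0.5, 0]]]'

```text
t: 17.43
eef_pos: [0.4352, -0.1793, 0.0894]
ee_rot: [-3.141, -0.001, -0.54]
force: [0.9, -0.1, 0.7]
width: 0.0343
gripper_force: 20.0
```

Emit:
nudge_tcp --deltas '[[[0.02, 0, 0, 0.2, 0], [0.02, 0, 0, 0.4, 0], [0.02, 0, 0, 0.4, 0], [0.02, 0, 0, 0.4, 0]]]' --grip_force 10

```text
t: 17.77
eef_pos: [0.4349, -0.1793, 0.0868]
ee_rot: [3.142, 0.0, -0.54]
force: [-0.3, 0.4, -0.0]
width: 0.0346
gripper_force: 10.0
```

Emit:
nudge_tcp --deltas '[[[0.02, 0, 0, 0.2, 0], [0.02, 0, 0, 0.4, 0], [0.02, 0, 0, 0.4, 0], [0.02, 0, 0, 0.4, 0]]]'

```text
t: 18.1
eef_pos: [0.4348, -0.1793, 0.0847]
ee_rot: [3.141, 0.0, -0.54]
force: [0.0, -1.0, 0.6]
width: 0.0341
gripper_force: 10.0
```

Emit:
nudge_tcp --deltas '[[[0.02, 0, 0, 0.2, 0], [0.02, 0, 0, 0.4, 0], [0.02, 0, 0, 0.4, 0], [0.02, 0, 0, 0.4, 0]]]' --grip_force 10

```text
t: 18.43
eef_pos: [0.4349, -0.1793, 0.0828]
ee_rot: [3.141, 0.0, -0.54]
force: [0.3, 0.4, -0.3]
width: 0.0346
gripper_force: 10.0
```

```bash
cat > t.py <<'E'
from h import *
def look():
    s=arm.get_state();J=arm.grab_frame('scene')[:,:,::-1].astype(int);cs=cam('scene');cv2.imwrite('pics/last.png',J)
    R=Ro.from_euler('xyz',s['ee_rot']).as_matrix();h=np.array(s['eef_pos'])-R[:,2]*arm.hold_point_z;X=R[:,0]
    blue=(J[...,0]-J[...,2]>70)&(J[...,0]>90)
    g=J.max(2);p0=proj(cs,[h])[0]
    x0,y0=int(p0[0]),int(p0[1]);m=np.zeros(g.shape,bool)
    m[y0-45:y0+75,x0-70:x0+50]=1
    b=[q for q in blobs(blue&m,5)];print('hold px',p0,'blue',[(q[1],q[2]) for q in b])
    grey=m&(g>45)&~blue
    for q in blobs(grey,40):
        ys,xs=np.where(q[3]);i=ys.argmax();print('grey',q[1],q[2],'lowest',xs[i],ys[i],'x',xs.min(),xs.max(),'y',ys.min())
    return s,cs,h,X
if __name__=='__main__':
    s,cs,h,X=look();Y=np.array([-X[1],X[0],0])
    for th in(0,.15,.3,.5,.7):
        a=-np.sin(th)*X+np.array([0,0,np.cos(th)]);bot=h-a*.113
        rim=[bot+.015*(np.cos(t)*Y+np.sin(t)*np.cross(a,Y)) for t in np.linspace(0,6.28,40)];q=proj(cs,rim)
        print(th,'bottom px',proj(cs,[bot])[0],'rim x',q.min(0)[0],q.max(0)[0],'y',q.min(0)[1],q.max(0)[1],'rim z min',min(r[2] for r in rim))
E
python3 t.py
```

```text
hold px [323.55407637 195.85718606] blue [(np.int32(116), array([325.5, 197.6]))]
grey 5213 [312.5 173.3] lowest 308 215 x 253 372 y 150
grey 625 [364.2 252.8] lowest 348 269 x 348 372 y 221
grey 2165 [281.4 250.7] lowest 253 269 x 253 318 y 224
0 bottom px [319.52734269 229.51245779] rim x 313.31091971792625 325.73824218719676 y 224.88908477423809 234.21580706806293 rim z min -0.011428242933827201
0.15 bottom px [315.55734035 224.7015438 ] rim x 309.45007634583044 321.6588081949386 y 219.65984453916784 229.82481473911633 rim z min -0.012402178819291374
0.3 bottom px [311.80527128 219.36741425] rim x 305.8254049868603 317.77523729474234 y 213.97218803256044 224.84590306298503 rim z min -0.010816505817994756
0.5 bottom px [307.24158997 211.61115937] rim x 301.4291390639067 313.00651442690616 y 205.82845982643747 217.439295635527 rim z min -0.004790408287249303
0.7 bottom px [303.29351529 203.33588365] rim x 297.67198209914665 308.86159256822646 y 197.30942982610634 209.3710457512018 rim z min 0.00547601313091501[ WARN:0@1.390] global loadsave.cpp:1063 imwrite_ Unsupported depth image for selected encoder is fallbacked to CV_8U.
```

In the tool's units: -0.03 m is -6, -0.02 m is -4.

Emit:
nudge_tcp --deltas '[[[0.02, 0, 0, -2, 0], [0.02, 0, 0, -4, 0], [0.02, 0, 0, -6, 0], [0.02, 0, 0, -6, 0], [0.02, 0, 0, -6, 0], [0.02, 0, 0, -6, 0], [0.02, 0, 0, -6, 0]]]' --grip_force 3

```text
t: 19.07
eef_pos: [0.4345, -0.1793, 0.1122]
ee_rot: [3.141, 0.001, -0.54]
force: [-0.5, 0.3, -0.5]
width: 0.0347
gripper_force: 3.0
```

```bash
python3 t.py 2>/dev/null
```

```text
hold px [324.8410518  186.21935549] blue [(np.int32(20), array([371.2, 142.5])), (np.int32(131), array([326.9, 187.8]))]
grey 5745 [313.1 166. ] lowest 310 207 x 254 373 y 141
grey 462 [366.3 246.2] lowest 353 260 x 353 373 y 219
grey 1649 [282.  246.4] lowest 254 260 x 254 318 y 224
0 bottom px [320.64619656 221.30338914] rim x 314.3021498246793 326.98353634137334 y 216.66509583609133 226.0239254013266 rim z min 0.01802852236917636
0.15 bottom px [316.58551623 216.46449226] rim x 310.3547195990951 322.8093345214227 y 211.38865283134766 221.62616147646426 rim z min 0.01704220449390106
0.3 bottom px [312.75054508 211.07729556] rim x 306.65237522317284 318.83861196074656 y 205.62544676301684 216.61349402624302 rim z min 0.018615773578183725
0.5 bottom px [308.08963293 203.21318951] rim x 302.16355767045366 313.9668721426747 y 197.34853310695166 209.1230278334942 rim z min 0.02462663327164737
0.7 bottom px [304.06078069 194.79015475] rim x 298.3302726211331 309.7353858684069 y 188.65816949456084 200.92896500361107 rim z min 0.034879400512851884
```

Gravity and table friction won't turn it in the pads, so I'll press the tube's side gently against the front edge of the fixed stand block instead. First I measure that edge.

```bash
python3 - <<'E'
from h import *
import pickle
I=cv2.imread('pics/w4.png').astype(int);c=pickle.load(open('w4.pkl','rb'));ct=cam('top');T=cv2.imread('pics/top0.png').astype(int);cs=cam('scene');S=cv2.imread('pics/scene4.png').astype(int)
for x in(150,194,244): print('w',x,I[130:212:3,x].min(1))
yaw=-.54;X=np.array([np.cos(yaw),np.sin(yaw),0]);Y=np.array([-X[1],X[0],0]);Z=np.array([0,0,1])
o=np.array([.6005,-.3299+.004,0])
for y in(-23,23):
  for e in(-30,-26,-22,22,26,30): # along face from mid
    p=o+Y*y/1e3+X*(-.018+e/1e3*np.cos(.5))+Z*(.094+e/1e3*np.sin(.5));print(y,e,p.round(4),'w',proj(c,[p])[0].round(1),'top',proj(ct,[p])[0].round(1))
for x in(352,372,388): print('top',x,T[140:206,x].min(1)[::2])
E
```

```text
w 150 [120 120 120 120 120 121 210 235 235 196 163 234 236 236 236 236 236 236
 236 235 212  88  77  36  20  20  20  21]
w 194 [120 120 120 120 120 123 221 236 236 236 236 236 236 235 236 236 236 236
 236 236 228 193 138  21  20  21  21  21]
w 244 [120 120 120 120 121 124 223 236 236 236 236 234 209 156 208 225 232 231
 228 235 225 194 113  21  21  22  22  20]
-23 -30 [ 0.5507 -0.3228  0.0796] w [253.9 198.1] top [380.5 194.7]
-23 -26 [ 0.5537 -0.3246  0.0815] w [253.6 194.9] top [381.5 193.2]
-23 -22 [ 0.5567 -0.3264  0.0835] w [253.4 191.5] top [382.4 191.7]
-23 22 [ 0.5898 -0.3463  0.1045] w [250.1 150.5] top [393.3 174.8]
-23 26 [ 0.5928 -0.3481  0.1065] w [249.8 146.3] top [394.3 173.2]
-23 30 [ 0.5958 -0.3499  0.1084] w [249.5 142. ] top [395.3 171.6]
23 -30 [ 0.5743 -0.2834  0.0796] w [201.4 198.1] top [361.9 184.3]
23 -26 [ 0.5773 -0.2852  0.0815] w [200.6 194.8] top [362.8 182.8]
23 -22 [ 0.5803 -0.287   0.0835] w [199.9 191.5] top [363.8 181.2]
23 22 [ 0.6134 -0.3068  0.1045] w [190.8 150.5] top [374.2 164.2]
23 26 [ 0.6165 -0.3086  0.1065] w [189.9 146.3] top [375.1 162.6]
23 30 [ 0.6195 -0.3105  0.1084] w [188.9 142. ] top [376.1 161. ]
top 352 [ 35  70 205 221 226 229 218 250 253 253 253 250 253 253 253 253 253 247
 231 231 229 229 232 231 232 231 228 201  23  19  19  20  19]
top 372 [ 19  24 228 230 231 227 131 125 126 127 127 250 253 253 253 253 251 253
 253 253 253 253 253 235 231 233 230 232 233 232 233 231 232]
top 388 [ 17  18  19  18  18  20 201 231 231 231 183 125 126 126 126 237 253 253
 253 253 253 253 253 253 253 247 161  90 106 215 234 232 234]
```

In the tool's units: 0.0937 m is 18.74, 0.0634 m is 12.68.

Emit:
nudge_tcp --deltas '[[[0.02, 0, 0, -3, 0], [0.02, 2, 1.2, -5.8, 0], [0.02, 6, 4, -5.8, 0], [0.02, 10, 6.8, -5.8, 0], [0.02, 14, 10, -5.8, 0], [0.02, 18.74, 12.68, -5.8, 0], [0.02, 18.74, 12.68, -5.8, 0], [0.02, 18.74, 12.68, -5.8, 0], [0.02, 18.74, 12.68, -5.8, 0]]]' --grip_force 6

```text
t: 19.87
eef_pos: [0.482, -0.2817, 0.141]
ee_rot: [3.141, 0.002, -0.541]
force: [-1.2, -0.7, 0.5]
width: 0.0348
gripper_force: 6.0
```

```bash
python3 t.py 2>/dev/null
```

```text
hold px [324.49146987 143.83668013] blue [(np.int32(33), array([371.2, 105.2])), (np.int32(503), array([360.2, 134.3])), (np.int32(8), array([328.1, 125.9])), (np.int32(136), array([326.1, 144.2]))]
grey 7095 [301.4 136.8] lowest 271 194 x 254 373 y 98
grey 1079 [357.2 170.7] lowest 355 198 x 334 373 y 149
0 bottom px [320.60579622 180.10506027] rim x 314.59000692496727 326.6152264756008 y 176.08933866836975 184.18813974387837 rim z min 0.046760945596852274
0.15 bottom px [316.75042423 175.84413221] rim x 310.8404681156989 322.65428332566376 y 171.3536650858838 180.41569985394085 rim z min 0.04576039099308498
0.3 bottom px [313.10741017 170.98621323] rim x 307.3240838726877 318.88340309938235 y 166.06101633132036 175.97847613541998 rim z min 0.04732004307510499
0.5 bottom px [308.678948   163.74181731] rim x 303.0601732538013 314.25442229512925 y 158.33948825815037 169.17481098000275 rim z min 0.053313382405889016
0.7 bottom px [304.85233097 155.83012965] rim x 299.42197948550825 310.2322587492202 y 150.0909125990112 161.58396845535955 rim z min 0.06355045016638622
```

Emit:
nudge_tcp --deltas '[[[0.02, 1, 0, 0, 0], [0.02, 2, 0, 0, 0], [0.02, 3, 0, 0, 0], [0.02, 4, 0, 0, 0], [0.02, 5, 0, 0, 0], [0.02, 6, 0, 0, 0], [0.02, 7, 0, 0, 0], [0.02, 8, 0, 0, 0]]]'

```text
t: 20.58
eef_pos: [0.5173, -0.3026, 0.1417]
ee_rot: [3.142, 0.0, -0.54]
force: [-1.2, 0.7, 0.4]
width: 0.0343
gripper_force: 6.0
```

Emit:
nudge_tcp --deltas '[[[0.02, 1, 0, 0, 0], [0.02, 2, 0, 0, 0], [0.02, 3, 0, 0, 0], [0.02, 4, 0, 0, 0], [0.02, 5, 0, 0, 0], [0.02, 6, 0, 0, 0], [0.02, 6, 0, 0, 0], [0.02, 6, 0, 0, 0]]]'

```text
t: 21.25
eef_pos: [0.5429, -0.318, 0.1417]
ee_rot: [3.142, 0.0, -0.54]
force: [-0.3, -0.5, -1.1]
width: 0.0351
gripper_force: 6.0
```

```bash
python3 - <<'E'
from h import *
s=arm.get_state();np.save('w7.npy',cam('wrist',s)[2]);cv2.imwrite('pics/w7.png',arm.grab_frame('wrist')[:,:,::-1]);cv2.imwrite('pics/s7.png',arm.grab_frame('scene')[:,:,::-1])
E
```

```text
(no output)
```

In the tool's units: -0.137 m is -27.4, -0.067 m is -13.4.

Emit:
nudge_tcp --deltas '[[[0.02, -3, 0, 0, 0], [0.02, -7, 0, 0, 0], [0.02, -12, 0, 0, 0], [0.02, -16, -3, 0, 0], [0.02, -20, -6, 0, 0], [0.02, -24, -10, 0, 0], [0.02, -27.4, -13.4, 0, 0], [0.02, -27.4, -13.4, 0, 0], [0.02, -27.4, -13.4, 0, 0], [0.02, -27.4, -13.4, 0, 0]]]'

```text
t: 22.18
eef_pos: [0.4601, -0.1899, 0.1423]
ee_rot: [-3.141, -0.001, -0.539]
force: [-0.5, 1.0, -0.1]
width: 0.0347
gripper_force: 6.0
```

```bash
cat >> t.py <<'E'
    J=cv2.imread('pics/last.png');g=J.astype(int).max(2);p=proj(cs,[h])[0]
    for r in range(int(p[1])+4,int(p[1])+56,3):
        print(r,[(int(q[2][0])+int(p[0])-35,q[1]) for q in blobs((g[r:r+1,int(p[0])-35:int(p[0])+35]>32),3)],end=' ')
E
python3 t.py 2>/dev/null
```

```text
hold px [317.15244735 169.24276391] blue [(np.int32(7), array([339., 133.])), (np.int32(11), array([365.5, 142.7])), (np.int32(146), array([319.2, 170.7]))]
grey 6666 [306.3 155.8] lowest 311 205 x 247 366 y 124
grey 177 [249.1 200.4] lowest 247 218 x 247 252 y 183
grey 600 [277.6 236.6] lowest 252 243 x 252 307 y 224
0 bottom px [313.54636255 205.88471573] rim x 307.1568279358079 319.93495488120436 y 201.3633865480002 210.48766207138075 rim z min 0.048118749539833236
0.15 bottom px [309.50548979 201.13143883] rim x 303.2248183935432 315.7841355383564 y 196.148554461955 206.20239441356523 rim z min 0.04716485635341822
0.3 bottom px [305.6789603  195.79702815] rim x 299.51932254691036 311.82569830896784 y 190.40780611054868 201.2685282210822 rim z min 0.04877012193795285
0.5 bottom px [301.01151467 187.95218719] rim x 295.0190597358197 306.95293055392557 y 182.1150428127387 193.8318389609466 rim z min 0.054820884921622876
0.7 bottom px [296.95586405 179.49054841] rim x 291.1536249525635 302.70270715353706 y 173.35107667641972 185.63312944672208 rim z min 0.06510940832531156
173 [(306, np.int32(50)), (345, np.int32(13))] 176 [(303, np.int32(43)), (346, np.int32(11))] 179 [(302, np.int32(42)), (347, np.int32(9))] 182 [(291, np.int32(19)), (314, np.int32(17)), (347, np.int32(8))] 185 [(287, np.int32(12)), (315, np.int32(14)), (348, np.int32(7))] 188 [(283, np.int32(4)), (314, np.int32(14)), (349, np.int32(4))] 191 [(314, np.int32(14))] 194 [(314, np.int32(13))] 197 [(313, np.int32(14))] 200 [(313, np.int32(13))] 203 [(313, np.int32(11))] 206 [(312, np.int32(4))] 209 [] 212 [] 215 [] 218 [] 221 [] 224 []
```

Emit:
nudge_tcp --deltas '[[[0.02, 0, 0, 3, 0], [0.02, 0, 0, 6, 0], [0.02, 0, 0, 8, 0], [0.02, 0, 0, 8.6, 0], [0.02, 0, 0, 8.6, 0], [0.02, 0, 0, 8.6, 0]]]' --grip_force 5

```text
t: 22.73
eef_pos: [0.4599, -0.1904, 0.099]
ee_rot: [3.141, 0.0, -0.54]
force: [-0.6, 0.3, -0.4]
width: 0.0349
gripper_force: 5.0
```

Emit:
nudge_tcp --deltas '[[[0.02, 0, 0, 0.2, 0], [0.02, 0, 0, 0.4, 0], [0.02, 0, 0, 0.6, 0], [0.02, 0, 0, 0.8, 0], [0.02, 0, 0, 1, 0], [0.02, 0, 0, 1.2, 0], [0.02, 0, 0, 1.2, 0], [0.02, 0, 0, 1.2, 0]]]'

```text
t: 23.4
eef_pos: [0.4607, -0.1901, 0.0937]
ee_rot: [-3.141, -0.002, -0.539]
force: [0.4, 0.6, 5.5]
width: 0.0345
gripper_force: 5.0
```

```bash
python3 t.py 2>/dev/null
```

```text
hold px [315.33398749 185.59335886] blue [(np.int32(40), array([360.6, 141.8])), (np.int32(130), array([317.4, 187. ]))]
grey 41 [248.5 143.9] lowest 246 148 x 245 253 y 140
grey 5510 [305.7 166.5] lowest 309 219 x 245 364 y 140
grey 254 [248.  200.3] lowest 245 219 x 245 252 y 181
grey 1715 [279.6 246.4] lowest 245 259 x 245 318 y 224
grey 144 [360.5 251.5] lowest 353 259 x 353 364 y 237
0 bottom px [311.96327194 219.82479642] rim x 305.7841912657197 318.1431921369195 y 215.3182887624196 224.40923256735357 rim z min -0.0004839079555776088
0.15 bottom px [308.07049474 215.10932376] rim x 301.9938323760554 314.14695047430007 y 210.17393916552956 220.12606207079526 rim z min -0.0014224569010220928
0.3 bottom px [304.38010366 209.85554922] rim x 298.4162819461259 310.3314033836199 y 204.55180538557522 215.23984043191209 rim z min 0.00019780832591108528
0.5 bottom px [299.87351367 202.18169817] rim x 294.0694485208189 305.6287018614761 y 196.4733333401742 207.93300234624084 rim z min 0.006267454627261728
0.7 bottom px [295.95295819 193.95948101] rim x 290.3317263219276 301.52287285250463 y 187.98924846090824 199.93591581164156 rim z min 0.016572898815470617
189 [(281, np.int32(4)), (291, np.int32(10)), (314, np.int32(29))] 192 [(293, np.int32(7)), (311, np.int32(23))] 195 [(311, np.int32(20))] 198 [(313, np.int32(17))] 201 [(313, np.int32(14))] 204 [(313, np.int32(13))] 207 [(313, np.int32(13))] 210 [(312, np.int32(13))] 213 [(312, np.int32(13))] 216 [(311, np.int32(12))] 219 [(311, np.int32(6))] 222 [] 225 [] 228 [(281, np.int32(3))] 231 [(283, np.int32(8))] 234 [(286, np.int32(13))] 237 [(289, np.int32(19))] 240 [(291, np.int32(24))]
```

```bash
cat > m.py <<'E'
from h import *
def tilt(img,s,r0=14,r1=31):
    cs=cam('scene');g=img.astype(float).max(2)
    R=Ro.from_euler('xyz',s['ee_rot']).as_matrix();h=np.array(s['eef_pos'])-R[:,2]*arm.hold_point_z;X=R[:,0];p=proj(cs,[h])[0]
    rs=[];ce=[]
    for r in range(int(p[1])+r0,int(p[1])+r1):
        x0=int(p[0])-22;row=g[r,x0:x0+34];b=np.median(np.r_[row[:8],row[-6:]]);on=np.where(row>b+15)[0]
        if len(on)<8: continue
        on=on[(on>4)&(on<30)];i,j=on[0],on[-1];f=lambda a,c:(row[c]-b-15)/(row[c]-row[a]+1e-9)
        L=i-f(i-1,i);Rr=j+f(j+1,j);rs.append(r);ce.append(x0+(L+Rr)/2)
    sl=np.polyfit(rs,ce,1)[0];ths=np.linspace(-.3,.6,91);P=[]
    for t in ths:
        a=-np.sin(t)*X+np.array([0,0,np.cos(t)]);q=proj(cs,[h-a*.04,h-a*.1]);P.append((q[1,0]-q[0,0])/(q[1,1]-q[0,1]))
    th=np.interp(-sl,-np.array(P),ths);a=-np.sin(th)*X+np.array([0,0,np.cos(th)])
    print(np.round(ce,1),'slope',sl.round(3),'theta',th.round(3))
if __name__=='__main__':
    s=arm.get_state();J=arm.grab_frame('scene')[:,:,::-1];cv2.imwrite('pics/last2.png',J);tilt(J,s)
E
python3 m.py
```

```text
[314.  313.7 313.5 313.3 313.1 313.  313.  312.9 312.7 312.6 312.3 312.1
 312.1 312.  311.8 311.7 311.6] slope -0.144 theta 0.051
```

Emit:
nudge_tcp --deltas '[[[0.02, 0, 0, 0, 0], [0.02, 0, 0, 0, 0], [0.02, 0, 0, -2, 0], [0.02, 0, 0, -5, 0], [0.02, 0, 0, -8, 0], [0.02, 0, 0, -11, 0], [0.02, 0, 0, -12, 0], [0.02, 0, 0, -12, 0], [0.02, 0, 0, -12, 0], [0.02, 0, 0, -12, 0]]]' --grip_force 15

```text
t: 24.33
eef_pos: [0.4591, -0.1898, 0.1521]
ee_rot: [3.141, 0.001, -0.54]
force: [0.4, 0.5, -0.7]
width: 0.0345
gripper_force: 15.0
```

```bash
python3 m.py; python3 - <<'E'
from m import *
J=cv2.imread('pics/last2.png');s=arm.get_state();tilt(J,s,18,36);tilt(J,s,20,34)
g=J.astype(int).max(2);cs=cam('scene');R=Ro.from_euler('xyz',s['ee_rot']).as_matrix();h=np.array(s['eef_pos'])-R[:,2]*arm.hold_point_z;p=proj(cs,[h])[0].astype(int)
print(p,g[p[1]+28:p[1]+50:2,p[0]-12:p[0]+12:2])
E
```

```text
[314.  311.6 311.5 315.8 315.7 315.6 315.5 315.3 315.2 315.  315.  314.9
 314.7 314.5 314.2 314.1] slope 0.07 theta -0.237
[315.7 315.6 315.5 315.3 315.2 315.  315.  314.9 314.7 314.5 314.2 314.1
 314.1 314.  314.1 314.3 314.1 314.2] slope -0.102 theta 0.003
[315.5 315.3 315.2 315.  315.  314.9 314.7 314.5 314.2 314.1 314.1 314.
 314.1 314.3] slope -0.114 theta 0.017
[317 166] [[ 23  25 110 134 143 144 141 128  42  24  26  25]
 [ 24  24 114 134 143 144 140 125  32  24  25  24]
 [ 25  25 116 135 143 142 137 119  27  25  24  24]
 [ 26  25  58 135 141 142 134  73  25  25  24  25]
 [ 25  24  24  38 105  84  46  25  25  25  24  25]
 [ 24  25  25  24  24  25  25  26  26  24  24  25]
 [ 26  24  24  25  24  26  24  25  25  25  24  25]
 [ 24  24  24  25  25  25  25  24  25  24  24  25]
 [ 25  25  24  25  25  23  24  24  25  24  25  25]
 [ 24  25  25  26  25  24  25  26  24  25  25  24]
 [ 25  25  25  25  25  26  26  25  24  25  25  24]]
```

The tube hangs upright: tilt is about 0.01 rad and the lower end sits about 94 mm under the TCP. Now over the plate's middle, lower end at z = 0.115.

In the tool's units: -0.1433 m is -28.66, -0.057 m is -11.4.

Emit:
nudge_tcp --deltas '[[[0.02, 0, 0, -3, 0], [0.02, 0, 0, -6, 0], [0.02, 0, 0, -9, 0], [0.02, -0.8, -2, -11.4, 0], [0.02, -2, -5, -11.4, 0], [0.02, -3.6, -9, -11.4, 0], [0.02, -5.4, -13, -11.4, 0], [0.02, -7, -17, -11.4, 0], [0.02, -8.6, -21, -11.4, 0], [0.02, -10.4, -25, -11.4, 0], [0.02, -11.6, -27.6, -11.4, 0], [0.02, -12, -28.66, -11.4, 0], [0.02, -12, -28.66, -11.4, 0], [0.02, -12, -28.66, -11.4, 0], [0.02, -12, -28.66, -11.4, 0], [0.02, -12, -28.66, -11.4, 0]]]'

```text
t: 25.72
eef_pos: [0.4817, -0.0369, 0.2096]
ee_rot: [3.141, 0.0, -0.541]
force: [-0.6, 0.1, 0.6]
width: 0.0346
gripper_force: 15.0
```

```bash
python3 m.py; python3 - <<'E'
from h import *
import pickle
s=arm.get_state();J=cv2.imread('pics/last2.png').astype(int);cs=cam('scene');R=Ro.from_euler('xyz',s['ee_rot']).as_matrix();h=np.array(s['eef_pos'])-R[:,2]*arm.hold_point_z;print(h,proj(cs,[h,h-[0,0,.113]]))
g=J.max(2);p=proj(cs,[h])[0].astype(int)
print(p);[print(r,g[r,p[0]-20:p[0]+18:2]) for r in range(p[1]+8,p[1]+56,3)]
# scraper still in place / plate & bystanders unchanged
T0=cv2.imread('pics/scene0.png').astype(int);d=np.abs(J-T0).max(2)>60
for q in blobs(d,25): ys,xs=np.where(q[3]);print('diff',q[1],q[2],xs.min(),xs.max(),ys.min(),ys.max())
E
```

```text
[272.1 272.5 273.  275.2 275.2 275.2 275.2 275.1 275.1 275.1 275.1 275.
 275.  275.  274.9 274.9 274.8] slope 0.116 theta -0.203
[ 0.48173492 -0.03688329  0.22854018] [[275.63166724 185.62095861]
 [275.18209751 226.36990688]]
[275 185]
193 [ 25  95 171 161 212 211 211  90 160 178 184 183 179 169 120  26  24  25
  25]
196 [ 25  25  77 175 200 211 211  98 143 154 160 159 151 134  88  25  24  25
  25]
199 [ 25  25  25  46 177 209 145  88 142 150 153 153 184 205  95  25  25  24
  25]
202 [ 24  25  26  25  26  25  25 127 146 151 239 215 218 209  75  25  26  24
  25]
205 [ 25  26  26  24  24  24  25 127 143 148 239 236 229 210  58  24  25  25
  26]
208 [ 24  26  24  24  25  26  25 127 142 148 226 229 173 123  37  25  25  25
  25]
211 [ 24  24  24  25  25  25  22 127 143 148 148 144 137 119  32  25  23  25
  25]
214 [ 25  25  25  24  24  24  37 124 142 146 146 144 134 114  29  25  24  25
  25]
217 [ 24  25  24  25  25  24  36 124 140 143 143 142 131 108  26  24 
[... 806 characters left out ...]
62 10 38
diff 33 [324.5  42.3] 320 329 39 46
diff 137 [301.4  98. ] 296 306 90 106
diff 99 [213.7 116.8] 200 224 109 124
diff 40 [238.3 125. ] 230 246 124 127
diff 128 [326.5 153.7] 320 333 146 162
diff 42 [274.5 240. ] 272 277 237 243
diff 634 [524.3 246.7] 496 556 239 258
diff 1014 [476.4 293.2] 458 497 249 325
diff 43 [252.6 253.7] 249 256 250 257
diff 51 [295.9 253. ] 292 300 250 257
diff 50 [277.4 265.4] 273 282 262 269
diff 272 [497.9 298.1] 487 504 278 311
diff 213 [546.8 318.6] 532 559 308 327
diff 34 [556.6 344.4] 552 559 341 348
diff 312 [519.5 371.2] 497 547 362 377
diff 668 [551.4 400. ] 531 559 370 419
diff 473 [512.7 400.3] 502 527 388 419
diff 107 [523.6 414. ] 518 529 408 419
```

```bash
python3 - <<'E'
from h import *
I=arm.grab_frame('top')[:,:,::-1].astype(int);T=cv2.imread('pics/top0.png').astype(int);d=np.abs(I-T).max(2)>50
for q in blobs(d,10):
    ys,xs=np.where(q[3]);print(q[1],q[2],xs.min(),xs.max(),ys.min(),ys.max())
s=arm.get_state();print(s['t'],s['eef_pos'],s['qd'],s['gripper_force'])
E
```

```text
44 [162.8 143.6] 149 175 141 149
10 [155.7 149. ] 153 159 148 150
10 [154.4 153.4] 152 158 151 155
24864 [108.  282.3] 0 285 155 419
75 [196.7 157.6] 188 204 155 161
48 [206.2 170.4] 203 211 166 174
252 [396.2 193.6] 388 404 185 202
42 [154.9 189.4] 152 158 186 193
43 [225.8 192.2] 223 229 189 196
15 [288.1 233.5] 286 290 232 235
43 [172.7 240.6] 169 176 237 244
15 [288.5 241.1] 287 290 239 243
636 [ 11.9 335.7] 9 16 244 419
25.8167 [ 0.48174808 -0.03683854  0.20980083] [ 0.00328963 -0.00010062  0.00097119  0.00038732  0.0006468  -0.00045351] 14.999945908784866
```

```bash
python3 -c "
from station import arm
print(arm.job_done())"
```

```text
the job is handed in; nothing more can be done
None
```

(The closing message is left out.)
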